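# Sort the large buttons into the counting tray's trough and shut its cover

## Robot

A 7-joint arm with a two-finger parallel gripper is mounted at the origin on a cart in front of the work surface, level with it; the furniture and walls round the work are solid. World frame = base frame: x ahead of the robot, y to its left, z up, the work surface at z = 0. Lengths are in mm, angles in rad, forces in N, time in s.
With the tool pointing down it reaches from about 425 to 950 mm from the base axis. Payload 4.7 kg.
Tool frame: the origin (TCP) lies on the mounting face of the last link; the fingertips stand 173 mm ahead of it and the grasp point (between the pads) lies 155 mm ahead of it; z points along the fingers, y is the line along which they close (so a half turn about z gives the same grasp; the last joint's range is limited). The gripper opens to 85 mm and grips with 20 to 120 N. Pads are 22 mm wide; open, the fingers measure 114 mm over their backs; the gripper's body (76 mm by 85 mm) begins 54 mm behind the grasp point. The pads swing forward as they close: fully open they stand 13 mm farther back than shut.
Start: joints at [1.266, 0.469, -0.049, 1.532, 0.024, 1.141, -0.082], TCP at [183.85, -649.484, 404.735] pointing down, gripper open.
Joint ranges: [-2.59, 2.59], [-0.33, 1.99], [-1.39, 1.29], [0.1, 2.45], [-1.04, 4.18], [0.21, 1.99], [-2.66, 2.66]. Speed limits (rad/s): [2.57, 2.57, 3.14, 3.14, 3.14, 3.14, 3.14].

## Interface

Orientations are given as a unit quaternion [x, y, z, w].
In Python, from bench import arm gives the robot as it stands.
- The arm moves only by the tool move_tool, called after "Call:" by a JSON object that holds its "api" and its "payload". Schema: {"type":"object","properties":{"moves":{"type":"array","items":{"type":"object","properties":{"d":{"type":"array","items":{"type":"number"},"minItems":3,"maxItems":3},"turn_vec":{"type":"array","items":{"type":"number"},"minItems":3,"maxItems":3},"finger_gap":{"type":"number"}},"additionalProperties":false,"required":["finger_gap"]},"minItems":1,"maxItems":20},"only":{"type":"string"},"quiet":{"type":"boolean"},"lines":{"type":"string"}},"required":["moves"],"additionalProperties":false}. moves is a list of rows, 1 to 20 of them, each an object with the fields d (a list: dx, dy, dz in m), turn_vec (a list: a rotation vector rx, ry, rz in units of 0.25 rad), finger_gap (the opening from 0.0 (shut) to 1.0 (fully open)); a field left out counts as zero (the opening has to be given); each row shifts and turns the commanded pose from where the row before left it, along the tool's axes as they then stand; what a row does not reach is not made up. A row lasts 1/10 s, in which the tool goes at most 50 mm and 0.15 rad, less where a joint would pass 70% of its speed; a pose out of reach is approached as far as the arm can. The fingers move at their own pace and stop on an object; the grip force is fixed at half the most. Time passes only in rows, so rows that do not move let the fingers close. The tool returns the time, the measured TCP pose, the force, the opening and the grip force at its end. only (a regular expression) keeps the lines of the reply that match it, lines (a string "A,B") keeps lines A to B, and quiet returns only ok. Input that does not fit is refused with a message, and nothing moves.
- arm.state(): the state, without advancing time (a new reading comes with each control period).
- arm.capture(name): name is "side" or "top" or "wrist"; returns the picture (480x640x3 uint8, blue, green, red); there is no depth.
- arm.get_calibration(name): a dict with "fx", "fy", "cx", "cy" (pixels), "R" (3x3) and "t" (3): a world point X has camera coordinates R X + t; the wrist camera has in their place "tool_from_camera" (4x4, takes a point from camera to tool coordinates, whose origin is the TCP and whose axes are the flange's). Camera axes: x right, y down, z forward; pixel columns grow to the right and rows downward; lengths in mm; the calibration is good to about 2 mm. The wrist camera is an equidistant fisheye: a pixel r from the principal point sees the ray r / f radians off the axis. A picture is of the moment at which its call begins: read the wrist's pose just before it. get_calibration takes no time and is no camera call.
- arm.sign_off(): hands the job in; it is judged then, once.
The state is a dict: "time_s": time; "joint_pos": joint angles; "joint_vel": joint speeds; "tau": joint torques, N m; "eef_pos": TCP position; "eef_rot": TCP orientation; "contact_force": force on the tool from outside, world axes, zero at the start; "wrist_torque": the same for the moment, N m; "finger_gap": opening from 0.0 (shut) to 1.0 (fully open); "grip_force": force on a finger pad.
Only numpy, scipy, OpenCV 4.12 (cv2) and the standard library are available. Lean on these libraries where they do the work, as an engineer would, in place of code of your own. Each camera call takes 0.05 s, during which the arm holds its last target. There are 200 camera calls.

## Task

A small button has got mixed in with the three large ones on the counting tray. Using your fingers as a sweeper, push the three large buttons across the plate and over its front edge into the trough, keeping the small one on the plate; then swing the trough's cover over until it is fully shut. Only push: lift no button, and leave the other things on the table where they are.

Things in the scene. Friction and masses are not known exactly. Their poses are not given: they have to be found in the camera images.
- counting_tray: White plastic counting tray, fixed to the table, 202 mm long (its x) by 124 mm wide (its y). Origin: centre of its underside at table level; +x points from the trough to the back, away from the robot. Plate top at z = 34 mm, x = -45 to +97 mm, y = -58 to +58 mm. Side and back walls 4 mm thick, 14 mm above the plate (to z = 48 mm), with a 26 mm gap (pouring spout) in the middle of the back wall.
- plate_edge (a point): Middle of the plate's open front edge (no rim there), at x = -45, y = 0, z = 34 mm of the tray; its axes are the tray's. In front of it, over the full width, lies the open trough: x = -97 to -45 mm, floor at z = 5 mm, so 29 mm deep below the plate, vertical walls, front wall up to z = 42 mm.
- trough_cover (a joint): Hinge of the trough's cover, rad: 0 = fully shut (level over the trough, top at z = 46 mm of the tray), 1.57 = upright, 2.0 = stop, leaning out over the front. Starts at 1.7 to 1.95. A stiffish hinge: it stays where left near upright, and falls shut by its weight when well past upright towards the plate. Push its outer (front) face near the free edge towards the plate.
- cover_hinge (a point): Middle of the cover's hinge axis (along the tray's y), at x = -98.5, y = 0, z = 44.5 mm of the tray.
- cover_lip (a point): Tip of the thumb lip in the middle of the cover's free edge, 65 mm from the hinge; moves with the cover. The cover is white plastic, 50 g, flat, 114 mm wide, 58 mm from hinge to free edge, 3 mm thick, with an 8 mm flange along the free edge (pointing down when shut).
- large_button_0: One of the three large buttons: flat four-hole brass button, 25 mm across, 6 mm thick, about 15 g. Origin: centre of its underside. Lies loose in the back row on the plate: two large buttons and the small one in any order, side by side about 34 mm apart in the tray's y, 30 to 52 mm behind the tray's centre, the plate clear behind them.
- large_button_1: One of the three large buttons: flat four-hole brass button, 25 mm across, 6 mm thick, about 15 g. Origin: centre of its underside. Lies loose in the back row on the plate: two large buttons and the small one in any order, side by side about 34 mm apart in the tray's y, 30 to 52 mm behind the tray's centre, the plate clear behind them.
- large_button_2: One of the three large buttons: flat four-hole brass button, 25 mm across, 6 mm thick, about 15 g. Origin: centre of its underside. Lies loose nearer the trough than the other three (20 to 28 mm before the tray's centre), anywhere across the plate.
- small_button: The small button that must stay on the plate: same brass, 15 mm across, 5 mm thick, 10 g. Origin: centre of its underside. Lies in the back row with two of the large ones, in any of the three places.
- snap_jar: Bystander: small clear screw jar of snaps, 34 mm across, 44 mm tall, standing to the right of the tray's front, before a tall fixed hand press (world x 0.50 to 0.76, y -0.18 to -0.06, up to 0.43 m high: come in to the tray from in front of it or from above). Origin: centre of its underside.
- tape_measure: Bystander: round roll-up tape measure, 52x69x20 mm. Origin: centre of its underside.
- marker: Bystander: felt marker lying on the table in front of the tray, 14x132x16 mm. Origin: centre of its underside.
- card_packet: Bystander: banded packet of blank cards, 56x85x17 mm, near the table's front edge. Origin: centre of its underside.
- stamp: Bystander: wooden hand stamp, 28x44x55 mm. Origin: centre of its underside.
- button_tube: Bystander: clear capped tube of buttons lying to the right of the press, 27x143x27 mm. Origin: centre of its underside.
- pin_tin: Bystander: round red and white tin, 62 mm across, 25 mm tall, left of the tray behind a fixed cash box (world x 0.40 to 0.56, y 0.155 to 0.365, 0.09 m high) and before a fixed cabinet (beyond x = 0.72 (its open top drawer), y 0.02 to 0.40, 0.27 m high). Origin: centre of its underside.

How it is judged (in metres and radians):
On the way, in this order (a step that is already met when the one before it is completed fails the run):
1. the three large buttons lie in the trough, the cover still open (x of large_button_0 in the frame of counting_tray between -0.1 and -0.045 m and z of each of large_button_0, large_button_1, large_button_2 in the frame of counting_tray below 0.038 m and y of large_button_0 in the frame of counting_tray between -0.06 and 0.06 m and x of large_button_1 in the frame of counting_tray between -0.1 and -0.045 m and y of large_button_1 in the frame of counting_tray between -0.06 and 0.06 m and x of large_button_2 in the frame of counting_tray between -0.1 and -0.045 m and y of large_button_2 in the frame of counting_tray between -0.06 and 0.06 m and value of joint trough_cover above 0.8 rad), for 0.2 s.
2. the cover is fully shut (value of joint trough_cover below 0.06 rad), for 0.2 s.
At the end, for the whole second after the job is handed in: All three large buttons lie in the trough (flat, leaning or overlapping), the small button lies on the plate inside the rim, all at rest, and the cover is shut to within 0.06 rad (about 3 mm at its free edge) (x of large_button_0 in the frame of counting_tray between -0.1 and -0.045 m and z of each of large_button_0, large_button_1, large_button_2 in the frame of counting_tray below 0.038 m and y of large_button_0 in the frame of counting_tray between -0.06 and 0.06 m and x of large_button_1 in the frame of counting_tray between -0.1 and -0.045 m and y of large_button_1 in the frame of counting_tray between -0.06 and 0.06 m and x of large_button_2 in the frame of counting_tray between -0.1 and -0.045 m and y of large_button_2 in the frame of counting_tray between -0.06 and 0.06 m and x of small_button in the frame of counting_tray between -0.04 and 0.099 m and z of small_button in the frame of counting_tray above 0.03 m and y of small_button in the frame of counting_tray between -0.06 and 0.06 m and linear speed of each of large_button_0, large_button_1, large_button_2, small_button below 0.02 m/s and value of joint trough_cover below 0.06 rad); the robot touches nothing.
It fails at once if a button is lifted more than 10 mm off the plate (z of any of large_button_0, large_button_1, large_button_2, small_button in the frame of counting_tray above 0.044 m).
It fails at once if a button is knocked off the tray (z of any of large_button_0, large_button_1, large_button_2, small_button in the frame of counting_tray below 0.002 m or x of any of large_button_0, large_button_1, large_button_2, small_button in the frame of counting_tray above 0.11 m or x of any of large_button_0, large_button_1, large_button_2, small_button in the frame of counting_tray below -0.103 m).
It fails at once if the small button falls into the trough (z of small_button in the frame of counting_tray below 0.026 m).
It fails at once if another thing on the table is moved more than 20 mm (distance of any of snap_jar, stamp, tape_measure, card_packet, marker, button_tube, pin_tin from where it was at the start of the episode above 0.02 m).
It also fails if it takes over 58 s, if anything falls off the work surface, if the arm or the gripper's body presses on something with over 40 N, if the wrist force passes 120 N, or if a joint passes its speed limit or range.

## Working session

There is one attempt and no reset: what is moved stays moved. The work goes in short steps, Python scripts to look and compute and a tool call to move; the robot and the scene stay as the last step left them, time stands still between calls to the robot, and variables do not carry over. Pictures are saved under pics/ and viewed, at most 10 in all, crops included, and the job is handed in when it is done.

```bash
ls; mkdir -p pics; python3 - <<'E'
from bench import arm
import cv2,numpy as np
s=arm.state();print(s['time_s'],s['eef_pos'],s['eef_rot'],s['finger_gap'])
for n in('side','top'):
    cv2.imwrite(f'pics/{n}0.png',arm.capture(n));c=arm.get_calibration(n);print(n,c)
print(arm.get_calibration('wrist'))
E
```

```text
bench.py
pics
0.0 [ 183.75162537 -649.26295389  403.6489747 ] [ 9.90506505e-01  1.37462461e-01 -1.68779231e-04 -9.51813981e-04] 1.002077639722518
side {'fx': 510.29917693144716, 'fy': 510.29917693144716, 'cx': 321.28551721521404, 'cy': 238.35635858293622, 'R': array([[ 0.94964547, -0.31332322, -0.00142959],
       [-0.17161136, -0.51630543, -0.83903412],
       [ 0.26215077,  0.79703028, -0.54407693]]), 't': array([-521.10321137,  141.6127734 , 1002.73363699])}
top {'fx': 577.3773436815341, 'fy': 577.3773436815341, 'cx': 317.9151016216732, 'cy': 251.0241322850558, 'R': array([[ 7.22136749e-03, -9.99973911e-01,  1.70820731e-04],
       [-9.96818264e-01, -7.21213908e-03, -7.93809377e-02],
       [ 7.93800987e-02,  4.02961699e-04, -9.96844340e-01]]), 't': array([ -39.97263258,  539.38619309, 1243.30439004])}
{'fx': 371.64829954431775, 'fy': 371.64829954431775, 'cx': 323.3769413400503, 'cy': 242.90559421400275, 'tool_from_camera': array([[-2.49011569e-04, -9.60443312e-01, -2.78475461e-01,
         7.05628089e+01],
       [ 9.99999924e-01, -3.22405515e-04,  2.17759476e-04,
         5.47669106e-01],
       [-2.98927657e-04, -2.78475386e-01,  9.60443320e-01,
         3.03106873e+01],
       [ 0.00000000e+00,  0.00000000e+00,  0.00000000e+00,
         1.00000000e+00]])}
```

View pics/top0.png

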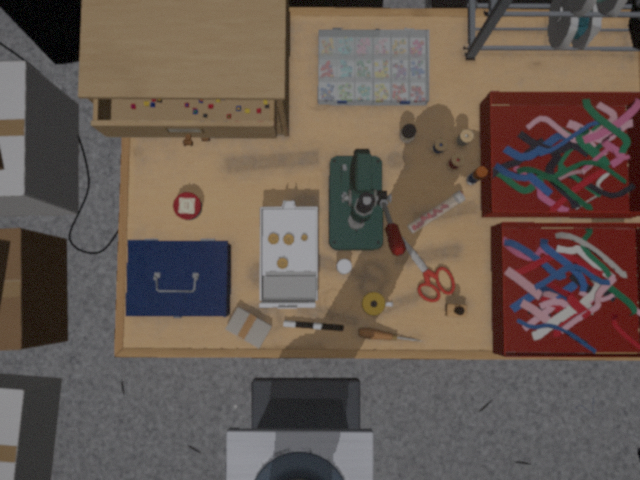

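View pics/side0.png

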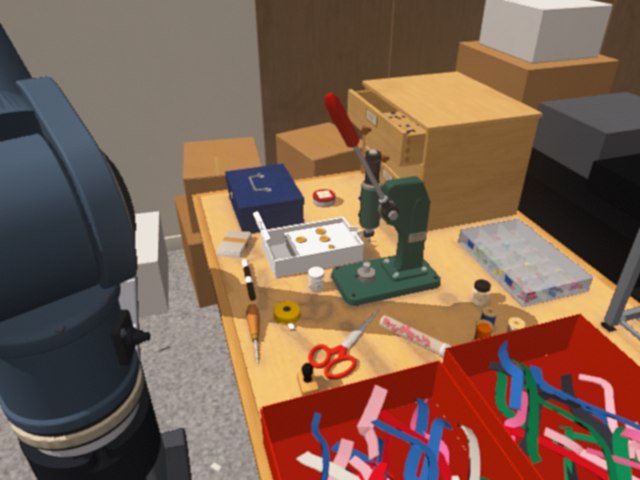

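Top view: the tray covers cols 260–318, rows 205–307. The back row is large (273,239), large (288,239), small (304,238). The front large button is at (282,263), and the cover leans out at the bottom. I'll enlarge the crop to measure it.

```bash
cat > h.py <<'E'
from bench import arm
import cv2,numpy as np
from scipy.spatial.transform import Rotation as Ro
def ray(name,px,st=None):
    c=arm.get_calibration(name);u=np.array([(px[0]-c['cx'])/c['fx'],(px[1]-c['cy'])/c['fy']])
    if name!='wrist':
        R=c['R'];return -R.T@c['t'],R.T@np.r_[u,1]
    r=np.hypot(*u);d=np.r_[u/r*np.sin(r),np.cos(r)] if r>0 else np.r_[0,0,1.]
    T=c['tool_from_camera'];W=Ro.from_quat(st['eef_rot'])
    return W.apply(T[:3,3])+st['eef_pos'],W.apply(T[:3,:3]@d)
def atz(name,px,z,st=None):
    o,d=ray(name,px,st);return o+d*(z-o[2])/d[2]
E
python3 - <<'E'
from h import *
im=cv2.imread('pics/top0.png')[190:350,220:400]
cv2.imwrite('pics/c0.png',cv2.resize(im,None,fx=3.75,fy=3.75,interpolation=cv2.INTER_CUBIC))
for p in [(273,239),(288,239),(304,238),(282,263)]:print(atz('top',p,40).round(0))
for p in [(261,206),(318,207),(261,305),(317,305)]:print(atz('top',p,46).round(0))
E
```

```text
[564.  61.  40.]
[564.  29.  40.]
[566.  -6.  40.]
[512.  41.  40.]
[634.  88.  46.]
[633. -36.  46.]
[421.  84.  46.]
[422. -35.  46.]
```

View pics/c0.png

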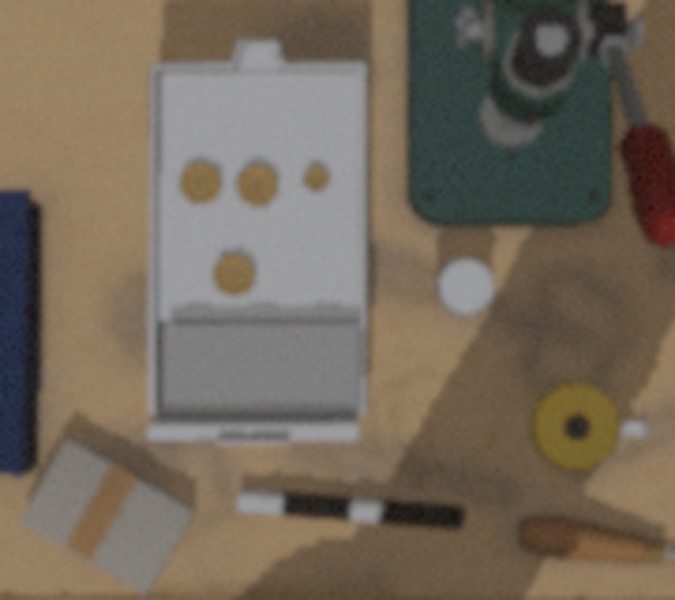

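Crop: the plate edge is at crop row ~320 and the back wall at row ~65. The small button is alone at the right end of the back row. I'll bring the wrist camera in front of the press and over the tray.

The rows are not in the units I measure in: shifts go in m and turns go in units of 0.25 rad. I convert before sending: 20 mm is 0.02, -38 mm is -0.038, 0.138 rad is 0.552.

Call:
{"api": "move_tool", "payload": {"moves": [{"turn_vec":[0,0,0.552],"finger_gap":0},{"turn_vec":[0,0,0.552],"finger_gap":0},{"d":[0.02,-0.035,0],"finger_gap":0},{"d":[0.022,-0.038,0],"finger_gap":0},{"d":[0.022,-0.038,0],"finger_gap":0},{"d":[0.022,-0.038,0],"finger_gap":0},{"d":[0.022,-0.038,0],"finger_gap":0},{"d":[0.022,-0.038,0],"finger_gap":0},{"d":[0.022,-0.038,0],"finger_gap":0},{"d":[0.022,-0.038,0],"finger_gap":0},{"d":[0.022,-0.038,0],"finger_gap":0},{"d":[0.022,-0.038,0],"finger_gap":0},{"d":[0.022,-0.038,0],"finger_gap":0},{"finger_gap":0}]}}

```text
time_s: 1.5
eef_pos: [426.7, -228.7, 404.8]
eef_rot: [1.0, 0.005, 0.001, -0.001]
contact_force: [-1.3, -0.8, -0.1]
finger_gap: -0.0
grip_force: 0.0
```

Call:
{"api": "move_tool", "payload": {"moves": [{"d":[0.003,-0.03,0],"finger_gap":0},{"d":[0.003,-0.04,0],"finger_gap":0},{"d":[0.003,-0.04,0],"finger_gap":0},{"d":[0.003,-0.04,0],"finger_gap":0},{"d":[0.003,-0.04,0],"finger_gap":0},{"d":[0.003,-0.04,0],"finger_gap":0},{"d":[0.005,-0.026,0],"turn_vec":[0,0,0.04],"finger_gap":0},{"d":[0.03,0,0],"finger_gap":0},{"finger_gap":0},{"finger_gap":0}]}}

```text
time_s: 2.5
eef_pos: [477.0, 20.5, 404.1]
eef_rot: [1.0, -0.006, -0.001, 0.0]
contact_force: [0.5, -0.7, 0.1]
finger_gap: -0.003
grip_force: 0.0
```

```bash
python3 - <<'E'
from h import *
import pickle
s=arm.state();im=arm.capture('wrist');pickle.dump(s,open('s1.pkl','wb'));cv2.imwrite('pics/w1.png',im)
E
```

```text
(no output)
```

View pics/w1.png

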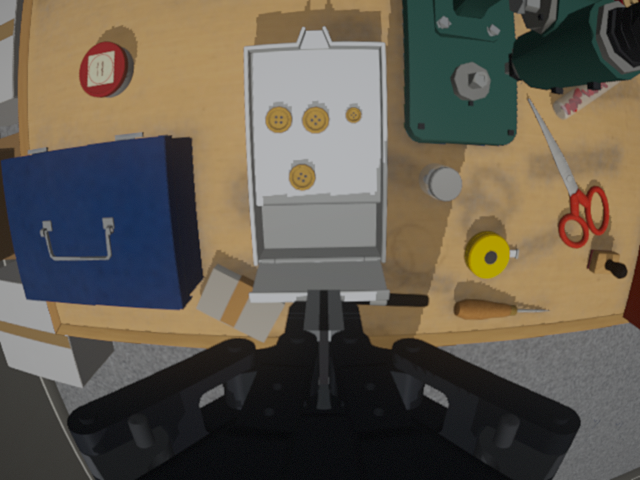

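In the tool's units: 40 mm is 0.04, 30 mm is 0.03.

Call:
{"api": "move_tool", "payload": {"moves": [{"d":[0.03,0,0],"finger_gap":0},{"d":[0.04,0,0],"finger_gap":0},{"d":[0.04,0,0],"finger_gap":0},{"finger_gap":0},{"finger_gap":0}]}}

```text
time_s: 3.05
eef_pos: [586.6, 19.4, 403.9]
eef_rot: [1.0, -0.006, -0.001, 0.0]
contact_force: [0.3, -0.1, -0.6]
finger_gap: 0.0
grip_force: 0.0
```

```bash
python3 - <<'E'
from h import *
import pickle
s=arm.state();im=arm.capture('wrist');pickle.dump(s,open('s2.pkl','wb'));cv2.imwrite('pics/w2.png',im)
E
```

```text
(no output)
```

View pics/w2.png

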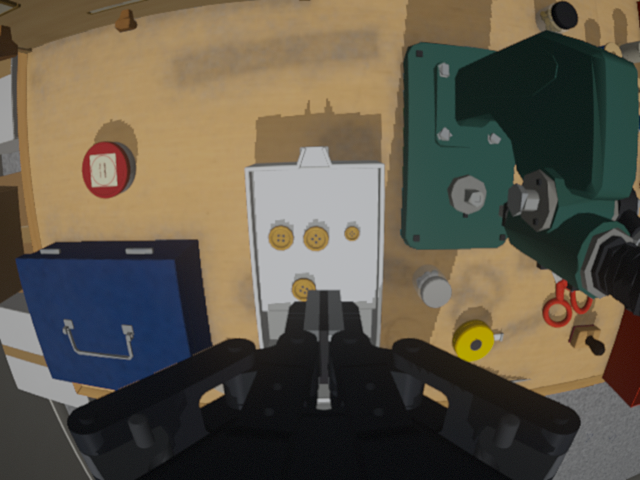

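w1: the large buttons are at (279,120), (316,120) and (302,177), the small one at (353,114). The plate edge is at row ~197, and the cover's top edge at row ~295. w2: the same buttons are at (282,238), (316,238), (304,289) and (352,233). I'll triangulate these.

```bash
python3 - <<'E'
from h import *
import pickle
def cent(f,p):
    im=cv2.cvtColor(cv2.imread(f),cv2.COLOR_BGR2HSV);x,y=p;m=im[y-18:y+19,x-18:x+19]
    k=((m[...,1]>110)&(m[...,2]>60)).astype('uint8');n,l,st,c=cv2.connectedComponentsWithStats(k)
    i=1+np.argmax(st[1:,4]);return c[i]+[x-18,y-18],st[i,4]
def tri(o1,d1,o2,d2):
    A=np.c_[d1,-d2];t=np.linalg.lstsq(A,o2-o1,rcond=None)[0];a=o1+t[0]*d1;b=o2+t[1]*d2;return (a+b)/2,np.linalg.norm(a-b)
s1,s2=[pickle.load(open(f,'rb')) for f in('s1.pkl','s2.pkl')]
for p,q in [((279,120),(282,238)),((316,120),(316,238)),((353,114),(352,233)),((302,177),(304,289))]:
    (a,n),(b,m)=cent('pics/w1.png',p),cent('pics/w2.png',q)
    P,e=tri(*ray('wrist',a,s1),*ray('wrist',b,s2));print(a.round(1),n,m,P.round(1),round(e,1),atz('wrist',a,40,s1).round(1),atz('wrist',b,40,s2).round(1))
for p,z in [((246,48),48),((386,44),48),((263,203),34),((377,195),34),((253,264),42),((385,262),42)]:print('w1',p,atz('wrist',p,z,s1).round(1))
for p,z in [((247,168),48),((382,164),48)]:print('w2',p,atz('wrist',p,z,s2).round(1))
# cover free edge ends: w1 (250,297),(388,297) height from top cam crop (148,438),(358,438)
for a,b in [((250,296),(220+148/3.75,190+438/3.75)),((388,294),(220+358/3.75,190+436/3.75))]:
    print('cover',*tri(*ray('wrist',a,s1),*ray('top',b)))
E
```

```text
[278.2 119.2] 485 426 [565.2  59.1  38.4] 0.1 [565.1  58.9  40. ] [565.6  59.   40. ]
[315.2 119.6] 490 428 [564.   26.2  38.4] 0.2 [563.9  26.1  40. ] [564.4  26.3  40. ]
[353.1 114.6] 158 144 [568.3  -7.6  37.3] 0.2 [568.2  -7.5  40. ] [569.1  -7.3  40. ]
[301.8 176.8] 472 326 [512.1  39.8  36.1] 1.5 [512.5  38.8  40. ] [513.8  40.3  40. ]
w1 (246, 48) [631.   85.7  48. ]
w1 (386, 44) [632.5 -36.5  48. ]
w1 (263, 203) [488.2  76.1  34. ]
w1 (377, 195) [494.5 -30.2  34. ]
w1 (253, 264) [430.7  87.8  42. ]
w1 (385, 262) [431.4 -38.4  42. ]
w2 (247, 168) [632.   85.7  48. ]
w2 (382, 164) [633.8 -33.4  48. ]
cover [418.24520075  83.16575326  88.56766391] 0.3879906470277842
cover [420.62555439 -32.65462734  93.18369378] 1.642305614410941
```

In the tool's units: 40 mm is 0.04, -20 mm is -0.02.

Call:
{"api": "move_tool", "payload": {"moves": [{"d":[0.01,-0.02,0],"finger_gap":0},{"d":[0.002,-0.02,0],"finger_gap":0},{"d":[0,0,0.04],"finger_gap":0},{"d":[0,0,0.04],"finger_gap":0},{"d":[0,0,0.04],"finger_gap":0},{"d":[0,0,0.04],"finger_gap":0},{"d":[0,0,0.02],"finger_gap":0},{"d":[0,0,0.01],"finger_gap":0},{"d":[0,0,0.004],"finger_gap":0},{"finger_gap":0},{"finger_gap":0}]}}

```text
time_s: 4.2
eef_pos: [599.8, 60.0, 212.3]
eef_rot: [1.0, -0.005, 0.001, -0.0]
contact_force: [0.3, 0.1, -0.5]
finger_gap: -0.002
grip_force: 0.0
```

```bash
python3 - <<'E'
from h import *
im=arm.capture('wrist');cv2.imwrite('pics/w3.png',im[200:440,160:480])
cv2.imwrite('pics/w3.png',cv2.resize(im[150:390,160:480],None,fx=2,fy=2))
print(arm.state()['contact_force'])
E
```

```text
[ 0.661327   -0.31789337 -0.11147839]
```

View pics/w3.png

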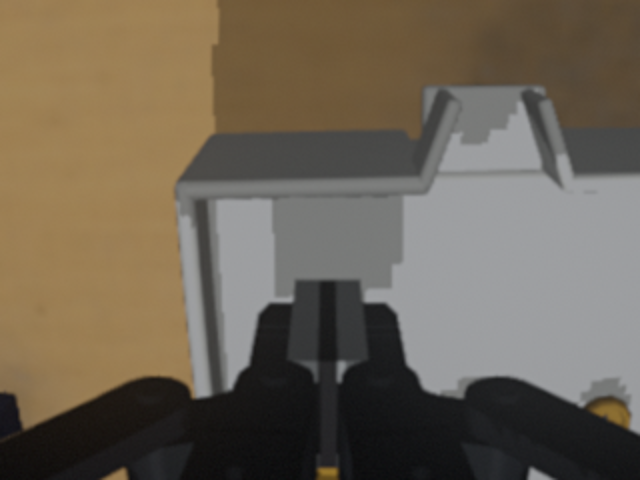

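The brass of A shows just in front of the fingers and the wall is clear. I'll lower 3 mm and sweep A.

Call:
{"api": "move_tool", "payload": {"moves": [{"d":[0,0,0.003],"finger_gap":0},{"d":[-0.002,0,0],"finger_gap":0},{"d":[-0.006,0,0],"finger_gap":0},{"d":[-0.008,0,0],"finger_gap":0},{"d":[-0.008,0,0],"finger_gap":0},{"d":[-0.008,0,0],"finger_gap":0},{"d":[-0.008,0,0],"finger_gap":0},{"d":[-0.008,0,0],"finger_gap":0}]}}

```text
time_s: 5.05
eef_pos: [550.6, 60.4, 207.8]
eef_rot: [1.0, -0.005, -0.0, 0.0]
contact_force: [-0.5, 0.2, -0.5]
finger_gap: 0.001
grip_force: 0.0
```

Call:
{"api": "move_tool", "payload": {"moves": [{"d":[-0.008,0,0],"finger_gap":0},{"d":[-0.008,0,0],"finger_gap":0},{"d":[-0.008,0,0],"finger_gap":0},{"d":[-0.008,0,0],"finger_gap":0},{"d":[-0.008,0,0],"finger_gap":0},{"d":[-0.008,0,0],"finger_gap":0},{"d":[-0.008,0,0],"finger_gap":0},{"d":[-0.006,0,0],"finger_gap":0},{"finger_gap":0}]}}

```text
time_s: 5.95
eef_pos: [488.5, 61.0, 207.7]
eef_rot: [1.0, -0.005, -0.0, 0.0]
contact_force: [0.1, -0.3, 0.5]
finger_gap: -0.0
grip_force: 0.0
```

```bash
cat >> h.py <<'E'
def find(z=40):
    s=arm.state();im=arm.capture('wrist');h=cv2.cvtColor(im,cv2.COLOR_BGR2HSV)
    k=((h[...,1]>110)&(h[...,2]>50)).astype('uint8');n,l,st,c=cv2.connectedComponentsWithStats(k)
    for i in range(1,n):
        if 60<st[i,4]<900:
            P=atz('wrist',c[i],z,s)
            if 425<P[0]<635 and -40<P[1]<90: print(st[i,4],c[i].round(0),P.round(1),'floor:',atz('wrist',c[i],11,s).round(1))
    return im
E
```

Call:
{"api": "move_tool", "payload": {"moves": [{"d":[0,0,-0.02],"finger_gap":0},{"d":[0,0,-0.04],"finger_gap":0},{"d":[0,0.02,-0.04],"finger_gap":0},{"d":[0,0.015,-0.04],"finger_gap":0},{"d":[0,0,-0.04],"finger_gap":0},{"d":[0,0,-0.014],"finger_gap":0},{"finger_gap":0},{"finger_gap":0}]}}

```text
time_s: 6.75
eef_pos: [488.8, 25.9, 401.1]
eef_rot: [1.0, -0.005, -0.0, 0.0]
contact_force: [0.2, -0.4, -1.0]
finger_gap: 0.005
grip_force: 0.0
```

```bash
python3 - <<'E'
from h import *
cv2.imwrite('pics/w4.png',find())
E
```

```text
495 [321. 133.] [563.8  26.2  40. ] floor: [564.2  26.4  11. ]
162 [359. 128.] [568.3  -7.4  40. ] floor: [569.1 -10.2  11. ]
480 [312. 198.] [506.   34.9  40. ] floor: [501.4  35.8  11. ]
374 [289. 240.] [466.3  57.   40. ] floor: [458.1  59.8  11. ]
```

A is in the trough. Next I'll push C alone, going into the 33 mm gap behind it.

Call:
{"api": "move_tool", "payload": {"moves": [{"d":[0.025,-0.005,0],"finger_gap":0},{"d":[0.021,-0.0045,0],"finger_gap":0},{"d":[0,0,0.04],"finger_gap":0},{"d":[0,0,0.04],"finger_gap":0},{"d":[0,0,0.04],"finger_gap":0},{"d":[0,0,0.035],"finger_gap":0},{"d":[0,0,0.015],"finger_gap":0},{"finger_gap":0},{"finger_gap":0}]}}

```text
time_s: 7.7
eef_pos: [535.6, 35.4, 232.1]
eef_rot: [1.0, -0.005, 0.0, -0.0]
contact_force: [0.6, 0.7, -0.1]
finger_gap: -0.001
grip_force: 0.0
```

In the tool's units: -40 mm is -0.04, -20 mm is -0.02.

Call:
{"api": "move_tool", "payload": {"moves": [{"d":[0,0,0.015],"finger_gap":0},{"d":[0,0,0.008],"finger_gap":0},{"finger_gap":0},{"d":[-0.006,0,0],"finger_gap":0},{"d":[-0.008,0,0],"finger_gap":0},{"d":[-0.008,0,0],"finger_gap":0},{"d":[-0.008,0,0],"finger_gap":0},{"d":[-0.008,0,0],"finger_gap":0},{"d":[-0.008,0,0],"finger_gap":0},{"finger_gap":0},{"d":[0,0,-0.02],"finger_gap":0},{"d":[0,0,-0.04],"finger_gap":0},{"d":[0,0.005,-0.04],"finger_gap":0},{"d":[0,0.004,-0.04],"finger_gap":0},{"d":[0,0,-0.04],"finger_gap":0},{"d":[0,0,-0.012],"finger_gap":0},{"finger_gap":0},{"finger_gap":0}]}}

```text
time_s: 9.5
eef_pos: [488.6, 26.4, 399.6]
eef_rot: [1.0, -0.005, -0.001, 0.0]
contact_force: [-0.4, 0.1, -0.8]
finger_gap: 0.005
grip_force: 0.0
```

```bash
python3 - <<'E'
from h import *
find()
E
```

```text
497 [322. 132.] [563.9  26.2  40. ] floor: [564.3  26.3  11. ]
166 [360. 127.] [568.3  -7.3  40. ] floor: [569.1 -10.2  11. ]
378 [314. 236.] [469.9  34.2  40. ] floor: [462.  35.  11.]
376 [290. 240.] [466.2  57.   40. ] floor: [458.   59.8  11. ]
```

C is in the trough too. Now B.

Call:
{"api": "move_tool", "payload": {"moves": [{"d":[0.04,0,0],"finger_gap":0},{"d":[0.045,0,0],"finger_gap":0},{"d":[0.023,0,0],"finger_gap":0},{"d":[0,0,0.04],"finger_gap":0},{"d":[0,0,0.04],"finger_gap":0},{"d":[0,0,0.04],"finger_gap":0},{"d":[0,0,0.035],"finger_gap":0},{"d":[0,0,0.02],"finger_gap":0},{"d":[0,0,0.012],"finger_gap":0},{"d":[0,0,0.004],"finger_gap":0},{"finger_gap":0},{"d":[-0.006,0,0],"finger_gap":0},{"d":[-0.008,0,0],"finger_gap":0},{"d":[-0.008,0,0],"finger_gap":0}]}}

```text
time_s: 10.95
eef_pos: [574.4, 25.7, 210.3]
eef_rot: [1.0, -0.005, 0.001, 0.0]
contact_force: [-0.7, -0.7, 0.3]
finger_gap: 0.0
grip_force: 0.1
```

Call:
{"api": "move_tool", "payload": {"moves": [{"d":[-0.008,0,0],"finger_gap":0},{"d":[-0.008,0,0],"finger_gap":0},{"d":[-0.008,0,0],"finger_gap":0},{"d":[-0.008,0,0],"finger_gap":0},{"d":[-0.008,0,0],"finger_gap":0},{"d":[-0.008,0,0],"finger_gap":0},{"d":[-0.008,0,0],"finger_gap":0},{"d":[-0.008,0,0],"finger_gap":0},{"d":[-0.008,0,0],"finger_gap":0},{"d":[-0.008,0,0],"finger_gap":0},{"d":[-0.006,0,0],"finger_gap":0},{"finger_gap":0},{"d":[0,0,-0.02],"finger_gap":0},{"d":[0,0,-0.04],"finger_gap":0},{"d":[0,0,-0.04],"finger_gap":0},{"d":[0,0,-0.04],"finger_gap":0},{"d":[0,0,-0.04],"finger_gap":0},{"d":[0,0,-0.012],"finger_gap":0},{"finger_gap":0},{"finger_gap":0}]}}

```text
time_s: 12.95
eef_pos: [488.6, 26.3, 400.6]
eef_rot: [1.0, -0.005, -0.001, 0.0]
contact_force: [-0.1, -0.3, -0.7]
finger_gap: 0.002
grip_force: 0.0
```

```bash
python3 - <<'E'
from h import *
cv2.imwrite('pics/w5.png',find())
E
```

```text
163 [360. 127.] [568.2  -7.4  40. ] floor: [568.9 -10.2  11. ]
503 [316. 233.] [472.9  32.3  40. ] floor: [465.3  32.9  11. ]
373 [290. 240.] [466.2  57.1  40. ] floor: [458.   59.9  11. ]
```

View pics/w5.png

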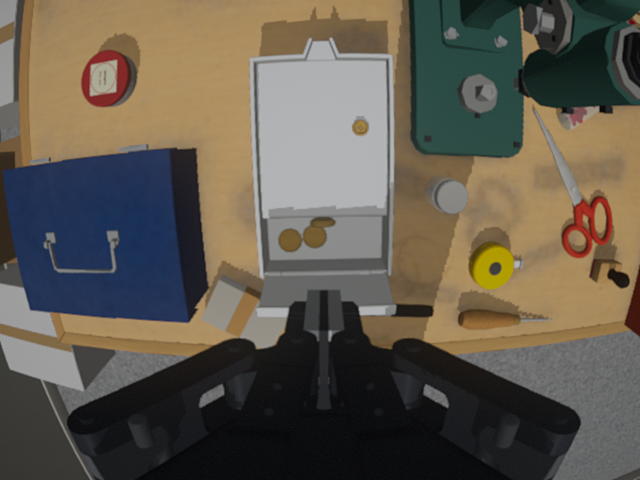

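A and C lie flat in the trough. B leans against its back wall at (322,222), with its top below the cover. The small button is still at (360,127), and the cover is open with its top edge at row ~310. Next I'll tilt the fingertips back so they can get in front of the cover.

Call:
{"api": "move_tool", "payload": {"moves": [{"turn_vec":[0,-0.48,0],"finger_gap":0},{"turn_vec":[0,-0.48,0],"finger_gap":0},{"turn_vec":[0,-0.48,0],"finger_gap":0},{"finger_gap":0},{"finger_gap":0}]}}

```text
time_s: 13.5
eef_pos: [489.0, 26.5, 400.1]
eef_rot: [0.984, -0.005, -0.179, -0.001]
contact_force: [0.0, -0.1, 0.4]
finger_gap: -0.004
grip_force: 0.0
```

```bash
python3 -c "
from bench import arm;print(arm.state()['joint_pos'].round(2))"
```

```text
[ 0.29  0.3  -0.51  1.86  0.06  1.38 -1.83]
```

In the tool's units: 28 mm is 0.028, -21.5 mm is -0.0215.

Call:
{"api": "move_tool", "payload": {"moves": [{"d":[-0.0215,0,0.0081],"finger_gap":0},{"d":[-0.0215,0,0.0081],"finger_gap":0},{"finger_gap":0},{"d":[0.0106,0,0.028],"finger_gap":0},{"d":[0.0106,0,0.028],"finger_gap":0},{"d":[0.0106,0,0.028],"finger_gap":0},{"finger_gap":0},{"finger_gap":0}]}}

```text
time_s: 14.3
eef_pos: [443.5, 27.1, 312.1]
eef_rot: [0.984, -0.005, -0.179, -0.001]
contact_force: [0.8, 0.3, 0.7]
finger_gap: 0.001
grip_force: 0.0
```

```bash
python3 -c "
from bench import arm;print(arm.state()['joint_pos'].round(2))"
```

```text
[ 0.28  0.34 -0.51  2.04  0.09  1.15 -1.86]
```

Call:
{"api": "move_tool", "payload": {"moves": [{"d":[0.0106,0,0.028],"finger_gap":0},{"d":[0.0106,0,0.028],"finger_gap":0},{"finger_gap":0},{"finger_gap":0}]}}

```text
time_s: 14.7
eef_pos: [444.1, 27.2, 253.4]
eef_rot: [0.984, -0.005, -0.178, -0.001]
contact_force: [-0.5, 1.0, -0.3]
finger_gap: -0.003
grip_force: 0.0
```

```bash
python3 - <<'E'
from h import *
print(arm.state()['joint_pos'].round(2))
im=arm.capture('side');cv2.imwrite('pics/s2.png',cv2.resize(im[150:310,190:400],None,fx=3.7,fy=3.7,interpolation=cv2.INTER_CUBIC))
E
```

```text
[ 0.26  0.43 -0.49  2.09  0.14  1.02 -1.9 ]
```

View pics/s2.png

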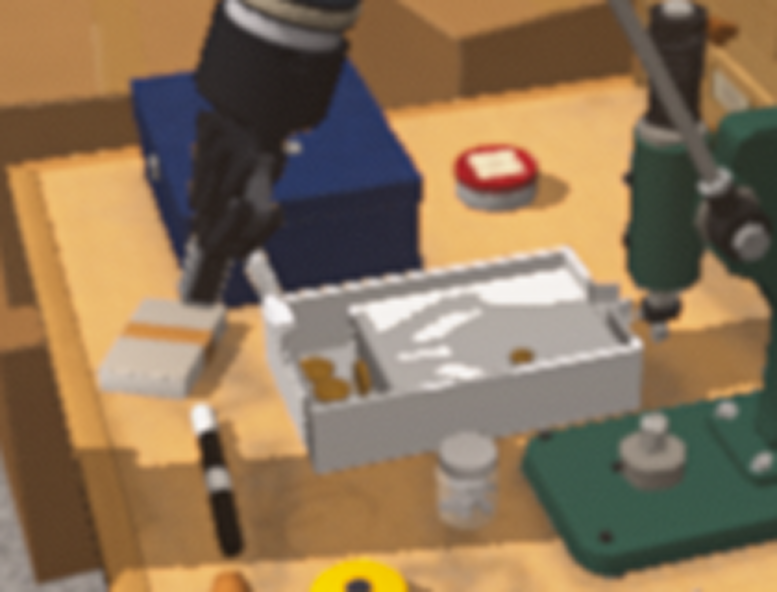

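The fingertips stand clear in front of the cover at (200,285), and the cover's lip is at (255,262). B leans on the trough's back wall. Now I'll push the cover.

In the tool's units: 7.5 mm is 0.0075, -2.8 mm is -0.0028.

Call:
{"api": "move_tool", "payload": {"moves": [{"d":[0.0075,0,-0.0028],"finger_gap":0},{"d":[0.0075,0,-0.0028],"finger_gap":0},{"d":[0.0075,0,-0.0028],"finger_gap":0},{"d":[0.0075,0,-0.0028],"finger_gap":0},{"d":[0.0075,0,-0.0028],"finger_gap":0},{"d":[0.0075,0,-0.0028],"finger_gap":0},{"finger_gap":0}]}}

```text
time_s: 15.45
eef_pos: [492.6, 26.5, 251.8]
eef_rot: [0.984, -0.005, -0.179, -0.001]
contact_force: [-0.2, -0.3, -0.0]
finger_gap: -0.001
grip_force: 0.0
```

Call:
{"api": "move_tool", "payload": {"moves": [{"d":[0.0075,0,-0.0028],"finger_gap":0},{"d":[0.0075,0,-0.0028],"finger_gap":0},{"d":[0.0075,0,-0.0028],"finger_gap":0},{"finger_gap":0}]}}

```text
time_s: 15.85
eef_pos: [516.7, 26.2, 251.9]
eef_rot: [0.984, -0.005, -0.178, -0.001]
contact_force: [1.0, -0.3, -0.3]
finger_gap: 0.002
grip_force: 0.0
```

In the tool's units: 7.5 mm is 0.0075, -2.8 mm is -0.0028.

Call:
{"api": "move_tool", "payload": {"moves": [{"d":[0.0075,0,-0.0028],"finger_gap":0},{"d":[0.0075,0,-0.0028],"finger_gap":0},{"d":[0.0075,0,-0.0028],"finger_gap":0},{"finger_gap":0},{"finger_gap":0},{"finger_gap":0}]}}

```text
time_s: 16.45
eef_pos: [539.2, 26.1, 251.7]
eef_rot: [0.984, -0.005, -0.179, -0.001]
contact_force: [-0.2, -0.2, -0.1]
finger_gap: -0.002
grip_force: 0.0
```

```bash
python3 - <<'E'
from h import *
im=arm.capture('side');cv2.imwrite('pics/s3.png',cv2.resize(im[150:310,190:400],None,fx=3.7,fy=3.7,interpolation=cv2.INTER_CUBIC))
E
```

```text
(no output)
```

View pics/s3.png

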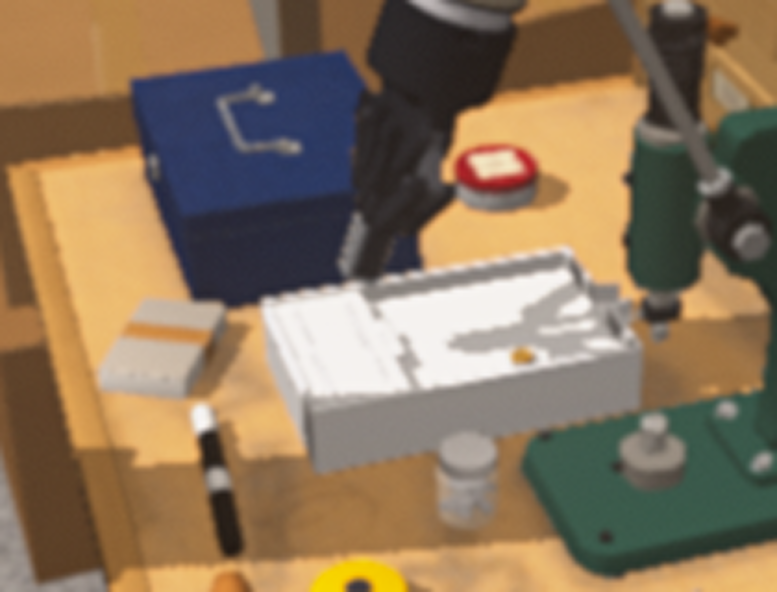

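The cover has fallen shut and lies level over the trough, with the small button at (522,355) on the plate. I'll press down lightly near the free edge to make sure.

In the tool's units: -2 mm is -0.002, 12 mm is 0.012.

Call:
{"api": "move_tool", "payload": {"moves": [{"d":[-0.002,0,0.012],"finger_gap":0},{"d":[0.0042,0,0.0112],"finger_gap":0},{"d":[0.0042,0,0.0112],"finger_gap":0},{"d":[0.0014,0,0.0037],"finger_gap":0},{"finger_gap":0},{"finger_gap":0}]}}

```text
time_s: 17.1
eef_pos: [533.5, 26.2, 213.2]
eef_rot: [0.984, -0.005, -0.179, -0.001]
contact_force: [-0.4, -0.5, 0.1]
finger_gap: -0.002
grip_force: 0.0
```

Call:
{"api": "move_tool", "payload": {"moves": [{"d":[0.0007,0,0.0019],"finger_gap":0},{"finger_gap":0}]}}

```text
time_s: 17.3
eef_pos: [533.4, 26.1, 211.5]
eef_rot: [0.984, -0.005, -0.179, -0.001]
contact_force: [0.4, -0.0, 0.1]
finger_gap: 0.001
grip_force: 0.0
```

Call:
{"api": "move_tool", "payload": {"moves": [{"d":[0.0007,0,0.0019],"finger_gap":0},{"finger_gap":0}]}}

```text
time_s: 17.5
eef_pos: [533.6, 26.2, 210.7]
eef_rot: [0.984, -0.005, -0.179, -0.001]
contact_force: [-1.8, -1.2, 8.9]
finger_gap: 0.001
grip_force: 4.4
```

Contact came at about 9 N, where the corner of the tip is at z≈46 mm, the height of the shut cover. I'll press once more, lift off and check.

Call:
{"api": "move_tool", "payload": {"moves": [{"d":[0.0004,0,0.001],"finger_gap":0},{"finger_gap":0}]}}

```text
time_s: 17.7
eef_pos: [533.7, 26.3, 210.4]
eef_rot: [0.984, -0.005, -0.179, -0.0]
contact_force: [-1.1, -0.4, 13.7]
finger_gap: 0.003
grip_force: 7.4
```

Call:
{"api": "move_tool", "payload": {"moves": [{"d":[-0.004,0,-0.01],"finger_gap":0},{"d":[-0.009,0,-0.028],"finger_gap":0},{"d":[-0.012,0,-0.037],"finger_gap":0},{"d":[-0.012,0,-0.037],"finger_gap":0},{"d":[-0.012,0,-0.037],"finger_gap":0},{"finger_gap":0},{"finger_gap":0},{"finger_gap":0}]}}

```text
time_s: 18.5
eef_pos: [539.4, 25.8, 363.9]
eef_rot: [0.984, -0.005, -0.18, -0.001]
contact_force: [0.3, 0.4, -0.1]
finger_gap: -0.005
grip_force: 0.0
```

```bash
python3 - <<'E'
from h import *
cv2.imwrite('pics/w6.png',find())
E
```

```text
260 [369.  40.] [568.7  -7.3  40. ] floor: [566.  -10.7  11. ]
```

View pics/w6.png

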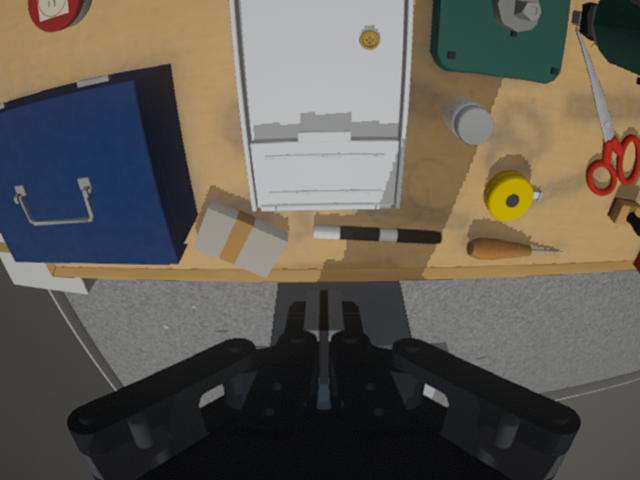

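The cover lies flat and shut (rows 138–210), and the small button is on the plate at (370,39). The other things have not moved and the robot is clear of everything, so I'm handing in.

```bash
python3 -c "
from bench import arm;print(arm.sign_off())"
```

```text
the job is handed in; nothing more can be done
None
```

I handed the job in at about 18.5 s: the three large buttons are in the trough, the small one is still on the plate, the cover is shut and nothing else was moved; the hand-in gave no verdict.

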